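# Park the parts dolly at the issue counter

### The job

Roll the small parts dolly forward until both of its front swivel castors trail straight, then steer it, wheels on the counter, into the painted parking bay and press its nose squarely against the rubber buffer with a light steady push of about 8 N for a second, never ramming it. Then let go, leaving the dolly standing square in the bay with its nose at the buffer, castors straight and the flange still in its bin. Do not disturb the can, the spanner or the bolt bin.

Things in the scene. Friction and masses are not known exactly. Their poses are not given: they have to be found in the camera images.
- dolly: Wheeled parts dolly, 0.75 to 1.0 kg with its load; deck 200 x 100 mm, top 42 mm up, a blue bin fixed on it (120 x 96 mm, rim 84 mm up, centred 20 mm ahead of the origin). Origin on the counter under the deck's middle; x forward to the nose, y left, z up. Two fixed rear wheels, axle 75 mm behind the origin, 66 mm to each side; pushed sideways they skid. About 1 to 2 N keeps it rolling.
- push_bar (a point): Middle of the dolly's push bar: a level steel tube of 14 mm diameter, 90 mm long, along the dolly's y, 115 mm behind its origin and 120 mm above the counter, on two raked legs at its ends; free all round (25 mm and more) so that it can be pinched from above between its legs. Axes as the dolly's.
- nose (a point): Middle of the flat front face of the dolly's upright nose lip (100 mm wide, 36 to 58 mm above the counter), 100 mm ahead of the dolly's origin, 47 mm above the counter. Axes as the dolly's.
- castor_left (a joint): Swivel angle of the left front castor, rad, counter-clockwise from above; 0 = wheel straight behind its pivot, towards the push bar. Turns without end. Pivots 70 mm ahead of the dolly's origin, 66 mm to each side, on a 160 mm wide beam; wheel 28 mm across, trail 14 mm. Some 60 mm of straight forward rolling brings it round; rolled backwards it swings away.
- castor_right (a joint): The same for the right front castor.
- bay: Parking bay, fixed: a pale painted outline on the counter, 234 mm wide, open at its entry, with a closing line across its end. x points into the bay (the way the parked dolly's nose points), z up; origin on the counter, middle of the closing line. The buffer stands over this line.
- buffer_block (a point): Top middle of the fixed grey block behind the buffer, 62 mm beyond the bay's origin, 72 mm up. The rubber pad on its front (60 mm wide, 33 to 67 mm up) is screwed in or out by an unmeasured amount: its face lies from 12 mm before to 12 mm beyond the bay's origin along bay x, so feel for it. It is sprung, about 5 N per mm, with 6 mm of travel; over 20 N is ramming.
- flange: Loose steel flange, 60 mm across and 36 mm high, 0.12 kg, lying in the dolly's bin. Origin at the centre of its underside.
- oil_can: Bystander: grey can, 66 mm across, 130 mm high, standing near the far edge. Origin under its centre.
- spanner: Bystander: steel spanner lying near the far edge. Origin under its middle.
- bolt_bin: Bystander: blue open bin 80 x 90 x 50 mm on the far side of the lane. Origin under its centre.
There are look-alikes about, which are no part of the job. What is shaped like the flange but orange or turquoise is not meant.

How it is judged (in metres and radians):
On the way, in this order (a step that is already met when the one before it is completed fails the run):
1. both castors trail straight (within 0.25 rad) while the nose is still 50 mm or more short of the closing line (value of joint castor_left between -0.25 and 0.25 rad and value of joint castor_right between -0.25 and 0.25 rad and x of nose in the frame of bay below -0.05 m), for 0.15 s.
2. the nose is pressed on the buffer with a steady 4 to 14 N for 0.4 s (contact force between dolly and bay between 4 and 14 N and y of nose in the frame of bay between -0.015 and 0.015 m), for 0.4 s.
At the end, for the whole second after the job is handed in: The dolly stands on its wheels, released and at rest, its nose between 24 mm before and 18 mm past the closing line, within 15 mm of the bay's middle and 0.1 rad of its direction, both castors within 0.3 rad of straight, the flange in the bin (x of nose in the frame of bay between -0.024 and 0.018 m and y of nose in the frame of bay between -0.015 and 0.015 m and angle between the x axis of dolly and the x axis of bay, either way round below 0.1 rad and value of joint castor_left between -0.3 and 0.3 rad and value of joint castor_right between -0.3 and 0.3 rad and angle between dolly's own z axis and vertical below 0.04 rad and height (world z) of dolly below 0.005 m and linear speed of dolly below 0.01 m/s and distance between flange and dolly below 0.09 m and contact force between the fingers and dolly below 0.1 N); the robot touches nothing.
It fails at once if the buffer is rammed (more than 20 N) (contact force between dolly and bay above 20 N).
It fails at once if the dolly is lifted or tipped off its wheels (height (world z) of dolly above 0.012 m or angle between dolly's own z axis and vertical above 0.12 rad).
It fails at once if the can, spanner or bolt bin is moved more than 20 mm (distance of any of oil_can, spanner, bolt_bin from where it was at the start of the episode above 0.02 m).
It also fails if it takes over 72 s, if anything falls off the work surface, if the arm or the gripper's body presses on something with over 40 N, if the wrist force passes 120 N, or if a joint passes its speed limit or range.

### The arm

A 7-joint arm with a two-finger parallel gripper is mounted at the origin on the work surface. World frame = base frame: x ahead of the robot, y to its left, z up, the work surface at z = 0. Lengths are in mm, angles in rad, forces in N, time in s.
With the tool pointing down it reaches from about 400 to 850 mm from the base axis. Payload 10.4 kg.
Tool frame: the origin (TCP) lies midway between the tips of the shut fingers; the grasp point (between the pads) lies grip_point_offset behind it (grip_point_offset is the distance from the TCP to the grasp point, in mm); z points along the fingers, y is the line along which they close (so a half turn about z gives the same grasp; the last joint's range is limited). The gripper opens to 85 mm and grips with 20 to 120 N. Pads are 22 mm wide; open, the fingers measure 114 mm over their backs; the gripper's body (76 mm by 85 mm) begins 54 mm behind the grasp point. The pads swing forward as they close: fully open they stand 13 mm farther back than shut.
Start: joints at [1.155, 0.332, -0.065, 1.46, 0.022, 1.35, -0.088], TCP at [239.26, -577.416, 202.938] pointing down, gripper open.
Joint ranges: [-2.6, 2.6], [-0.5, 2.12], [-1.47, 1.34], [0.16, 2.42], [-1.27, 4.41], [0.06, 2.06], [-2.6, 2.6]. Speed limits (rad/s): [2.22, 2.22, 2.79, 2.79, 3.14, 3.14, 3.14].

### API

Orientations are given as a unit quaternion [w, x, y, z].
In Python, from cell import * gives the robot as it stands. The module is installed in compiled form; this text tells all that it offers.
- The arm moves only by the tool move_arm, never from a script. Its argument "motion" is a list of rows, each a list of 4 numbers: the shift along the tool's x, y, z in m, then the turn about the tool's z in degrees. In form: [[x, y, z, roll], ...]. A call has 1 to 8 rows; each row is the pose to reach, as a shift and turn from the pose commanded when the call began, along the tool's axes at that moment; what a row does not reach only later rows make up. A row lasts 1/8 s, in which the tool goes at most 62.5 mm and 10.7 degrees, less where a joint would pass 70% of its speed; a pose out of reach is approached as far as the arm can. A call with a gripper value outside its range is refused whole. "fingers" is the closure in counts, from 0 (fully open) to 255 (shut), set as the call begins (left out, the last holds). The fingers move at their own pace and stop on an object; "force" is the grip in N (left out, the last holds). Time passes only in rows, so rows that repeat a pose let the fingers close. It gives the time, the measured TCP pose, the force, the opening and the grip force at its end, in the units of the state.
- get_obs(): the state, without advancing time (a new reading comes with each control period).
- grab_frame(name): name is "side" or "top"; returns a dict with "img" (420x560x3 uint8, red, green, blue), "z_map" (420x560 float32, mm along the optical axis (not along the pixel's ray), 0 where there is no reading), "intrinsics" (3x3 intrinsics, pixels), "D" ([k1, k2, p1, p2, k3] as OpenCV has them; the pictures are not rectified), "eye" and "rotation" of the camera in the world. Camera axes: x right, y up, looking along -z (the intrinsics and any distortion apply to the point x, -y, -z); pixel columns grow to the right and rows downward; lengths in mm; the calibration is good to about 2 mm. A picture is of the moment at which its call begins.
- job_done(): hands the job in; it is judged then, once.
The state is a dict: "clock": time; "joint_pos": joint angles; "qvel": joint speeds; "tau": joint torques, N m; "position": TCP position; "eef_rot": TCP orientation; "wrist_force": force on the tool from outside, world axes, zero at the start; "torque": the same for the moment, N m; "finger_gap": finger opening in mm; "grip_force": force on a finger pad.
Only numpy, scipy, OpenCV 4.12 (cv2) and the standard library are available. Lean on these libraries where they do the work, as an engineer would, in place of code of your own. Each camera call takes 0.05 s, during which the arm holds its last target. There are 200 camera calls.

## Working session

There is one attempt and no reset: what is moved stays moved. The work goes in short steps, Python scripts to look and compute and a tool call to move; the robot and the scene stay as the last step left them, time stands still between calls to the robot, and variables do not carry over. Pictures are saved under pics/ and viewed, at most 10 in all, crops included, and the job is handed in when it is done.

Besides the shell and the picture viewer there is one more tool, called after "Call:" as name(argument=value, ...), one argument or row to a line, values as JSON. move_arm: Moves the arm, as the interface text tells. Its arguments: {"type":"object","properties":{"motion":{"type":"array"},"fingers":{"type":"number"},"force":{"type":"number"}},"required":["motion"]}

```bash
mkdir -p pics
cat > h.py <<'E'
from cell import *
import numpy as np, cv2
def grab(n,tag):
    f=grab_frame(n); cv2.imwrite(f'pics/{tag}.png',f['img'][:,:,::-1]); np.savez(f'/tmp/{tag}.npz',**f); return f
def rays(f,uv):
    K=np.array(f['intrinsics'],float);D=np.array(f['D'],float)
    p=cv2.undistortPoints(np.array(uv,float).reshape(-1,1,2),K,D)[:,0]
    d=np.c_[p[:,0],-p[:,1],-np.ones(len(p))]
    return np.array(f['eye'],float),d@np.array(f['rotation'],float).T
def plane(f,uv,z):
    e,d=rays(f,uv); return e+d*((z-e[2])/d[:,2])[:,None]
def depthpts(f,uv):
    e,d=rays(f,uv); uv=np.array(uv,int); z=f['z_map'][uv[:,1],uv[:,0]]
    return e+d*z[:,None]
E
python3 - <<'E'
from h import *
a=grab('side','side0');b=grab('top','top0')
cv2.imwrite('pics/both.png',cv2.resize(np.hstack([a['img'],b['img']])[:,:,::-1],(800,300)))
print(a['eye'],b['eye']);print(a['rotation'],b['rotation'],b['intrinsics'],b['D'])
o=get_obs();print(o)
E
```

```text
[ 189.41571535 -900.36330582 1198.51684054] [ 269.76942494   -3.22324693 1562.49537372]
[ 0.91421969  0.35001743 -0.06924357 -0.19208196] [-0.70142792 -0.07338163  0.05900721  0.70649286] [[517.03252627   0.         272.59677412]
 [  0.         517.03252627 215.07989426]
 [  0.           0.           1.        ]] [0.04034706 0.         0.         0.         0.        ]
{'clock': 0.1, 'joint_pos': array([ 1.1553699 ,  0.33281681, -0.06468887,  1.46084448,  0.02160845,
        1.34990252, -0.08850559]), 'qvel': array([-5.79994038e-05, -7.90249296e-04, -1.27714862e-03, -2.34757324e-03,
        5.52141356e-05, -1.38901112e-03,  1.69508384e-03]), 'tau': array([ 1.35567276e-03, -6.26748848e+01,  4.90976544e-02, -3.92430532e+01,
        1.63346669e-02,  6.87951862e-03,  1.28451310e-05]), 'position': array([ 239.09682093, -577.06029726,  202.19654756]), 'eef_rot': array([-6.17849817e-04,  9.80772200e-01,  1.95155029e-01, -1.58121580e-04]), 'wrist_force': array([ 0.06464904, -0.11532317,  0.30405579]), 'torque': array([-0.02158511, -0.01986615, -0.00019393]), 'grip_force': 0.0, 'finger_gap': 85.29125110927568}
```

View pics/top0.png

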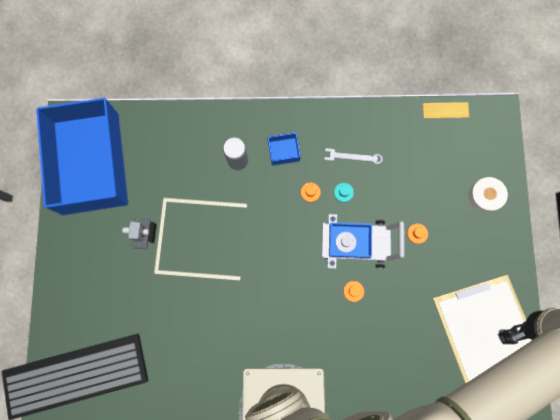

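View pics/side0.png

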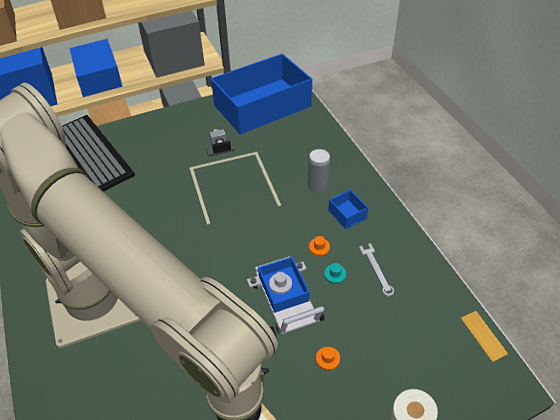

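Top view: the dolly is at (350,240), nose left and push bar at (402,240). The bay has its closing line at about (160,237), opens to the right, and the buffer is at (140,232). The orange (311,192), (354,291), (418,233) and turquoise (344,192) flanges are look-alikes. The real flange is the grey one in the bin at (346,241). Blue look-alikes are the bolt bin (284,148) and the large bin (85,155); the dolly's bin is the blue one at (350,240).

```bash
cat >> h.py <<'E'
def dolly(f):
    im=f['img'].astype(int); m=((im[:,:,2]>110)&(im[:,:,2]-im[:,:,0]>70)).astype(np.uint8)
    return m
def comp(m,amin):
    n,l,s,c=cv2.connectedComponentsWithStats(m.astype(np.uint8))
    return [(np.argwhere(l==i)[:,::-1],c[i],s[i,4]) for i in range(1,n) if s[i,4]>=amin]
def allpts(f):
    v,u=np.mgrid[0:420,0:560]; uv=np.c_[u.ravel(),v.ravel()]
    return uv,depthpts(f,uv)
def yaw(p):  # principal direction of xy points
    c=p.mean(0); w,v=np.linalg.eigh(np.cov((p-c)[:,:2].T)); return c,v[:,1],np.sqrt(w)
E
python3 - <<'E'
from h import *
f=dict(np.load('/tmp/top0.npz')); 
from scipy.spatial.transform import Rotation as R
q=f['rotation'];f['rotation']=R.from_quat(np.r_[q[1:],q[0]]).as_matrix()
s=open('h.py').read().replace("np.array(f['rotation'],float).T","R.from_quat(np.roll(np.array(f['rotation'],float),-1)).as_matrix().T").replace("import numpy as np, cv2","import numpy as np, cv2\nfrom scipy.spatial.transform import Rotation as R")
open('h.py','w').write(s)
E
python3 - <<'E'
from h import *
f=dict(np.load('/tmp/top0.npz'))
uv,P=allpts(f); P=P.reshape(420,560,3); im=f['img'].astype(int)
print('counter z',np.median(P[200:260,190:230,2]))
# bay lines
pale=(im.min(2)>120)&(im[:,:,0]-im[:,:,2]>12)&(abs(P[:,:,2])<15)
for box,n in(((150,190,172,290),'close'),((165,190,250,215),'far'),((165,262,250,290),'near')):
    m=np.zeros_like(pale);m[box[1]:box[3],box[0]:box[2]]=pale[box[1]:box[3],box[0]:box[2]]
    c=max(comp(m,20),key=lambda t:t[2])[0]; 
    c=np.argwhere(m)[:,::-1]
    if n=='close': c=c[(c[:,1]>207)&(c[:,1]<268)]
    else: c=c[c[:,0]>172]
    q=plane(f,c,0); C,d,w=yaw(q); print(n,len(c),C[:2],np.degrees(np.arctan2(d[1],d[0])),w, q[:,:2].min(0),q[:,:2].max(0))
reg=np.zeros_like(pale);reg[205:280,310:410]=1
for lo,hi,n in((105,135,'bar'),(72,95,'rim'),(45,62,'noselip')):
    m=reg&(P[:,:,2]>lo)&(P[:,:,2]<hi); q=P[m]
    if len(q)<5: print(n,len(q));continue
    C,d,w=yaw(q); print(n,len(q),C,np.degrees(np.arctan2(d[1],d[0])),w,q.min(0),q.max(0))
bl=reg&(im[:,:,2]>90)&(im[:,:,2]-im[:,:,0]>60)
c=np.argwhere(bl&(P[:,:,2]>70))[:,::-1]; q=plane(f,c,84)[:,:2].astype(np.float32)
print('rim rect',cv2.minAreaRect(q))
c=np.argwhere(bl)[:,::-1]; q=plane(f,c,84)[:,:2].astype(np.float32)
print('blue rect',cv2.minAreaRect(q))
for nm in('top','side'):
    f2=dict(np.load(f'/tmp/{nm}0.npz')); c=cv2.resize(f2['img'][195:285,310:430] if nm=='top' else f2['img'][230:340,230:350],None,fx=4.5,fy=4.5,interpolation=2)[:,:,::-1]
    cv2.imwrite(f'pics/c{nm}.png',c[:495])
a,b=cv2.imread('pics/ctop.png'),cv2.imread('pics/cside.png'); h=min(len(a),len(b))
cv2.imwrite('pics/crop0.png',cv2.resize(np.hstack([a[:h],b[:h]]),(800,int(800*h/(a.shape[1]+b.shape[1])))))
E
```

```text
counter z -0.3162589072259152
close 231 [499.20820224 373.37415818] 175.10992096620694 [ 3.42011928 53.7901516 ] [409.65876989 360.42565657] [591.81577014 385.3727621 ]
far 303 [607.65121277 223.9586168 ] 85.1956176813483 [ 3.7579508  67.12862083] [592.5385592  109.93677905] [623.18539208 336.82720247]
near 287 [383.42631716 229.41760815] 85.2448585256366 [ 3.68213532 58.24333987] [371.6221309  127.00926528] [397.19915875 329.7479149 ]
bar 204 [ 470.26109189 -330.65461431  123.10224061] 177.27827226091432 [ 4.52384418 31.52937385] [ 419.85831488 -340.4307075   105.00011311] [ 521.78288084 -319.2419017   133.95623276]
rim 412 [ 476.92747532 -207.05206497   81.98665833] 86.5296705356045 [34.58944486 52.20990426] [ 420.10376607 -323.57254421   72.01008581] [ 526.77194668 -135.4801267    94.92962783]
noselip 928 [ 475.95110424 -197.68689219   50.84319385] 87.70609092522356 [31.38501574 50.79306422] [ 398.74578026 -316.33608454   45.00003611] [ 556.30380359 -116.29571098   61.96249026]
rim rect ((475.9359130859375, -196.39259338378906), (119.47492980957031, 97.536865234375), 87.1141128540039)
blue rect ((477.26129150390625, -197.366455078125), (121.95549011230469, 100.33143615722656), 87.21833038330078)
```

View pics/crop0.png

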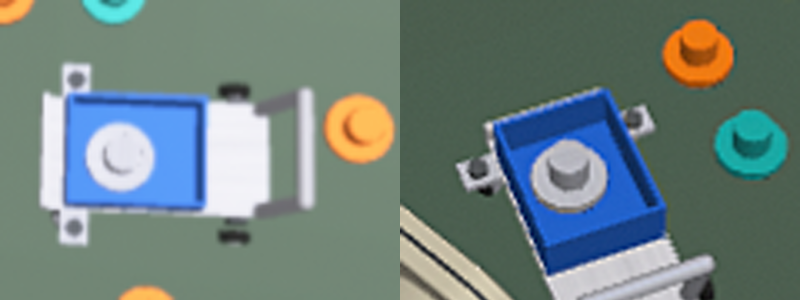

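The crop confirms the choice: the dolly has its blue bin, grey flange and push bar. At the bar its yaw is 87.2°, with the bar middle at about (470,-331). The bay origin is about (508,373) at yaw 85.2°. The sizes match (rim 120x98, bar z 123). Next I go above the bar.

Call:
move_arm(
  motion=[
    [0.044, -0.02, 0, 4],
    [0.088, -0.04, 0, 8],
    [0.132, -0.06, 0, 12],
    [0.176, -0.08, 0, 16],
    [0.22, -0.1, 0, 20],
    [0.264, -0.12, 0, 25.3],
    [0.307, -0.139, 0, 25.3],
    [0.307, -0.139, 0, 25.3],
  ],
  fingers=0,
  force=30,
)

```text
clock: 1.1
position: [472.4, -327.3, 202.6]
eef_rot: [-0.001, 1.0, -0.021, 0.0]
wrist_force: [-0.8, -0.5, 0.2]
finger_gap: 85.5
grip_force: 0.0
```

```bash
cat >> h.py <<'E'
def tool():
    o=get_obs(); M=R.from_quat(np.roll(o['eef_rot'],-1)).as_matrix(); return o,M
E
python3 - <<'E'
from h import *
try: print('gpo',grip_point_offset)
except Exception as e: print(e)
f=grab('top','t1'); s=grab('side','s1'); o,M=tool()
print(o['clock'],o['position'],o['wrist_force'],o['joint_pos'].round(2),o['finger_gap']); print(M.round(4))
s=s['img'][200:400,180:400,::-1]; cv2.imwrite('pics/s1c.png',cv2.resize(s,None,fx=2.5,fy=2.5))
E
```

```text
gpo 18.700000000000003
1.2 [ 469.4935744  -331.40591785  202.55299656] [-0.74044972 -0.31051507  0.13810212] [ 0.72  0.23 -0.22  1.59  0.05  1.33 -1.12] 85.77752048605083
[[ 9.989e-01 -4.790e-02 -7.000e-04]
 [-4.790e-02 -9.989e-01  0.000e+00]
 [-7.000e-04  0.000e+00 -1.000e+00]]
```

View pics/s1c.png

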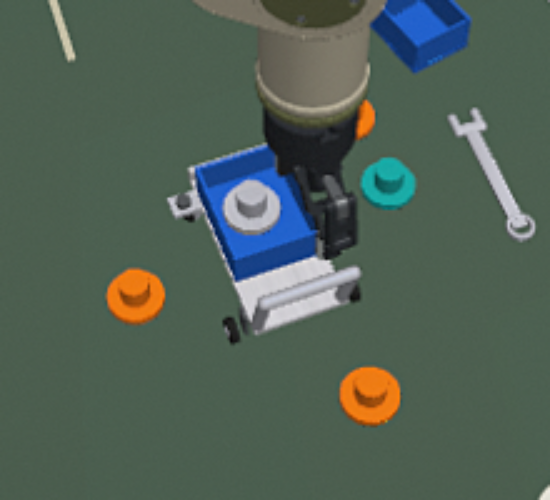

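The open gripper is straight above the bar, which sits at crop (310,290) and is offset in the picture only by parallax. Descending, then closing.

Call:
move_arm(
  motion=[
    [0, 0, 0.02, 0],
    [0, 0, 0.04, 0],
    [0, 0, 0.06, 0],
    [0, 0, 0.08, 0],
    [0, 0, 0.095, 0],
    [0, 0, 0.101, 0],
    [0, 0, 0.101, 0],
  ],
)

```text
clock: 2.08
position: [469.4, -331.8, 101.9]
eef_rot: [0.0, 1.0, -0.025, -0.0]
wrist_force: [-0.4, -0.4, 0.5]
finger_gap: 85.6
grip_force: 0.0
```

Call:
move_arm(
  motion=[
    [0, 0, 0, 0],
    [0, 0, 0, 0],
    [0, 0, 0, 0],
    [0, 0, 0, 0],
    [0, 0, 0, 0],
    [0, 0, 0, 0],
  ],
  fingers=255,
  force=30,
)

```text
clock: 2.82
position: [469.7, -331.5, 101.9]
eef_rot: [0.0, 1.0, -0.024, 0.0]
wrist_force: [-0.7, -0.3, 0.6]
finger_gap: -0.2
grip_force: 0.0
```

Run:
```python
from h import *
o,M=tool(); print(o['clock'],o['position'],o['wrist_force'],o['torque'],o['finger_gap'],o['grip_force'],np.degrees(np.arctan2(-M[1,1],-M[0,1])))
```

```text
2.825 [ 469.69477337 -331.45806515  101.92984913] [-0.67186675 -0.32192816  0.56477283] [0.02783179 0.06737319 0.04820205] -0.15474090395663684 0.0 87.20755087281961
```

The fingers closed on nothing, so I look again.

Run:
```python
from h import *
s=grab('side','s2'); t=grab('top','t2')
a=cv2.resize(s['img'][230:350,220:360,::-1],(560,480)); b=cv2.resize(t['img'][180:300,300:440,::-1],(560,480))
cv2.imwrite('pics/c2.png',cv2.resize(np.hstack([a,b]),(800,343)))
```

```text
(no output)
```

View pics/c2.png

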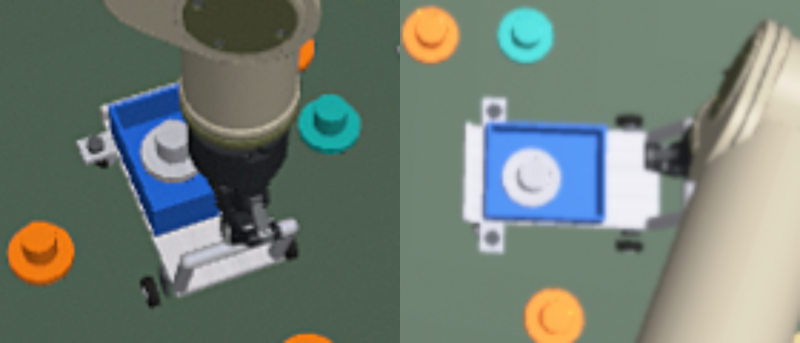

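Run:
```python
from h import *
for n in('top0','t1','t2'):
    f=dict(np.load(f'/tmp/{n}.npz')); uv,P=allpts(f); P=P.reshape(420,560,3); im=f['img'].astype(int)
    reg=np.zeros((420,560),bool);reg[205:280,310:410]=1
    bl=reg&(im[:,:,2]>90)&(im[:,:,2]-im[:,:,0]>60)
    c=np.argwhere(bl&(P[:,:,2]>70)&(P[:,:,2]<95))[:,::-1]; print(n,cv2.minAreaRect(plane(f,c,84)[:,:2].astype(np.float32)))
    hi=reg&(P[:,:,2]>112)&(P[:,:,2]<130)&(im.min(2)>100); q=P[hi]; print(' bar',len(q),np.median(q,0) if len(q) else '', q.min(0) if len(q) else '',q.max(0) if len(q) else '')
for n in('side0','s1','s2'):
    f=dict(np.load(f'/tmp/{n}.npz')); uv,P=allpts(f); P=P.reshape(420,560,3); im=f['img'].astype(int)
    m=(P[:,:,2]>112)&(P[:,:,2]<130)&(abs(P[:,:,0]-470)<70)&(abs(P[:,:,1]+330)<60)&(im.min(2)>100); q=P[m]
    print(n,len(q),q.mean(0),q.min(0),q.max(0))
    m=(P[:,:,2]>95)&(P[:,:,2]<240)&(abs(P[:,:,0]-470)<70)&(abs(P[:,:,1]+330)<80)&(im.max(2)<90); q=P[m]
    for lo in range(95,240,20):
        k=q[(q[:,2]>=lo)&(q[:,2]<lo+20)]
        if len(k)>3: print('  dark',lo,len(k),k.mean(0).round(),k.min(0).round(),k.max(0).round())
```

```text
top0 ((475.9359130859375, -196.39259338378906), (119.47492980957031, 97.536865234375), 87.1141128540039)
 bar 182 [ 470.45723605 -331.15622233  124.16678666] [ 419.85831488 -340.4307075   112.25863739] [ 521.78288084 -319.2419017   129.94135847]
t1 ((476.1964111328125, -196.7955780029297), (117.90445709228516, 97.16160583496094), 87.63544464111328)
 bar 102 [ 451.71019867 -329.70714073  124.5362701 ] [ 419.24876248 -338.29620748  112.27332784] [ 480.77938865 -320.24952356  129.9827122 ]
t2 ((476.04718017578125, -196.792236328125), (117.8994369506836, 97.46224212646484), 87.64189147949219)
 bar 35 [ 457.77196897 -326.5813924   123.8173923 ] [ 428.09626466 -333.92148427  112.06906353] [ 519.33736975 -322.83408066  129.4635062 ]
side0 250 [ 471.65367175 -337.25637105  123.90315966] [ 422.26477835 -345.45994552  114.93534095] [ 522.51666673 -327.00034868  129.57284215]
  dark 95 9 [ 475. -335.  105.] [ 421. -343.   96.] [ 524. -326.  115.]
s1 250 [ 471.54901755 -337.29385643  123.96405997] [ 421.01850792 -344.91977891  112.35834542] [ 523.7170444  -327.03394883  129.91592416]
  dark 95 7 [ 476. -334.  104.] [ 421. -343.   96.] [ 520. -325.  114.]
s2 152 [ 460.73043952 -337.37357264  123.68949429] [ 420.87728482 -344.44466665  116.91978502] [ 523.17024845 -327.54149762  129.77266607]
  dark 95 8 [ 470. -334.  104.] [ 421. -342.   96.] [ 521. -327.  114.]
  dark 135 15 [ 461. -337.  145.] [ 459. -346.  137.] [ 464. -326.  153.]
  dark 155 10 [ 459. -336.  167.] [ 456. -345.  155.] [ 462. -326.  174.]
  dark 175 58 [ 462. -350.  185.] [ 455. -372.  176.] [ 475. -323.  195.]
  dark 195 44 [ 456. -351.  204.] [ 452. -387.  196.] [ 462. -317.  214.]
  dark 215 96 [ 462. -373.  223.] [ 450. -397.  215.] [ 489. -340.  234.]
  dark 235 22 [ 461. -362.  238.] [ 450. -375.  236.] [ 480. -347.  240.]
```

The geometry says the fingers straddle the bar (pad edge x 459, so centre 470), yet the gap reads 0. A short gentle forward pull will show whether the bar is held.

Call:
move_arm(
  motion=[
    [0, -0.002, 0, 0],
    [0, -0.005, 0, 0],
    [0, -0.01, 0, 0],
    [0, -0.015, 0, 0],
    [0, -0.02, 0, 0],
    [0, -0.02, 0, 0],
  ],
)

```text
clock: 3.68
position: [470.8, -311.0, 102.0]
eef_rot: [0.0, 1.0, -0.024, 0.0]
wrist_force: [0.4, -0.2, -0.3]
finger_gap: 0.2
grip_force: 0.0
```

```bash
cat >> h.py <<'E'
def pose(tag,n='top'):
    f=grab(n,tag); uv,P=allpts(f); P=P.reshape(420,560,3); im=f['img'].astype(int)
    reg=(abs(P[:,:,0]-490)<90)&(P[:,:,1]>-400)&(P[:,:,1]<380)
    bl=reg&(im[:,:,2]>90)&(im[:,:,2]-im[:,:,0]>60)&(P[:,:,2]>70)&(P[:,:,2]<95)
    c=np.argwhere(bl)[:,::-1]; r=cv2.minAreaRect(plane(f,c,84)[:,:2].astype(np.float32)); return f,P,im,r
E
python3 - <<'E'
from h import *
f,P,im,r=pose('t3'); print(r); s=grab('side','s3'); o,M=tool(); print(o['clock'],o['position'],o['wrist_force'],o['torque'],o['finger_gap'],o['grip_force'])
e=np.array(s['eye']);Rm=R.from_quat(np.roll(np.array(s['rotation'],float),-1)).as_matrix();K=s['intrinsics']
for p in([469.7,-311.5,102],[469.7,-311.5,120]):
    c=Rm.T@(np.array(p)-e); print('proj',K[0,0]*c[0]/-c[2]+K[0,2],K[1,1]*-c[1]/-c[2]+K[1,2])
a=cv2.resize(s['img'][255:345,240:340,::-1],(800,600),interpolation=2); 
cv2.imwrite('pics/c3.png',a)
E
```

```text
((476.0967102050781, -196.793701171875), (117.9002456665039, 97.36285400390625), 87.64073181152344)
3.775 [ 470.64495737 -311.61831791  101.97818829] [0.09340171 0.28798881 0.04208299] [ 0.00510081 -0.02259571  0.00704221] 0.010558511289975977 0.0
proj 297.95387440431057 311.9774159705631
proj 298.03125168048143 307.991971908556
```

View pics/c3.png

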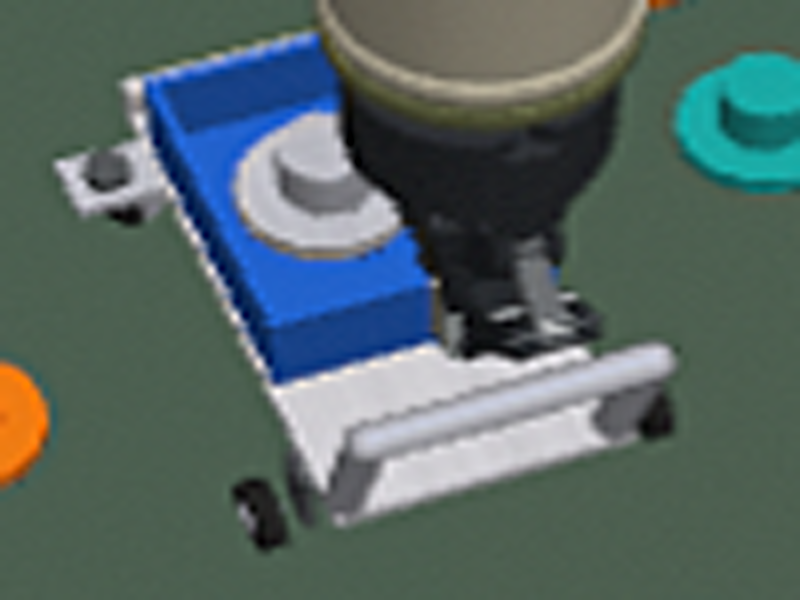

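Run:
```python
from h import *
for n in('s3','t3'):
    f=dict(np.load(f'/tmp/{n}.npz')); uv,P=allpts(f); im=f['img'].reshape(-1,3)
    for lo in range(70,190,10):
        m=(P[:,2]>=lo)&(P[:,2]<lo+10)&(abs(P[:,0]-470)<45)&(P[:,1]>-328 if n=='s3' else P[:,1]>-322)&(P[:,1]<-272); k=P[m]
        if len(k): print(n,lo,len(k),k.mean(0).round(),k.min(0).round(),k.max(0).round(), np.ptp(uv[m],0), im[m].mean(0).round())
```

```text
s3 70 5 [ 480. -326.   75.] [ 429. -327.   71.] [ 513. -324.   80.] [31 15] [108. 107. 112.]
s3 120 1 [ 432. -327.  121.] [ 432. -327.  121.] [ 432. -327.  121.] [0 0] [163. 163. 168.]
s3 130 7 [ 463. -316.  137.] [ 460. -324.  131.] [ 469. -307.  139.] [6 5] [100. 101.  98.]
s3 140 11 [ 463. -320.  144.] [ 460. -326.  140.] [ 466. -309.  148.] [5 6] [58. 59. 59.]
s3 150 14 [ 461. -315.  154.] [ 459. -320.  150.] [ 464. -307.  160.] [3 6] [93. 95. 92.]
s3 160 3 [ 461. -306.  166.] [ 460. -308.  161.] [ 461. -304.  170.] [1 3] [77. 78. 75.]
s3 170 12 [ 461. -318.  176.] [ 457. -328.  172.] [ 473. -298.  179.] [10  9] [25. 29. 35.]
s3 180 16 [ 466. -324.  184.] [ 458. -328.  180.] [ 475. -300.  188.] [11  9] [34. 37. 41.]
t3 70 2 [ 471. -311.   71.] [ 427. -314.   70.] [ 514. -307.   72.] [ 1 30] [92. 91. 93.]
t3 120 1 [ 463. -303.  130.] [ 463. -303.  130.] [ 463. -303.  130.] [0 0] [119. 128. 123.]
t3 150 3 [ 463. -296.  153.] [ 462. -298.  150.] [ 465. -295.  155.] [1 1] [92. 95. 97.]
t3 170 1 [ 463. -295.  170.] [ 463. -295.  170.] [ 463. -295.  170.] [0 0] [48. 49. 49.]
t3 180 11 [ 461. -284.  185.] [ 458. -292.  181.] [ 466. -276.  188.] [6 3] [105. 106. 112.]
```

The crop shows the shut fingertips at about (500,355), ahead of and above the bar, at z≈131 by both ray and depth. The TCP reading of 102 is therefore about 28 mm deeper than the real tips. I go up, open, return over the bar, and descend about 28 mm further.

Call:
move_arm(
  motion=[
    [0, 0, -0.02, 0],
    [0, 0, -0.03, 0],
    [0, 0.01, -0.03, 0],
    [0, 0.02, -0.03, 0],
    [0, 0.02, -0.03, 0],
    [0, 0.02, -0.03, 0],
    [0, 0.02, -0.03, 0],
  ],
  fingers=0,
)

```text
clock: 4.65
position: [469.7, -331.1, 131.8]
eef_rot: [-0.0, 1.0, -0.024, -0.0]
wrist_force: [-0.4, -0.6, 0.1]
finger_gap: 85.4
grip_force: 0.0
```

Call:
move_arm(
  motion=[
    [0, 0, 0.012, 0],
    [0, 0, 0.024, 0],
    [0, 0, 0.036, 0],
    [0, 0, 0.046, 0],
    [0, 0, 0.054, 0],
    [0, 0, 0.056, 0],
    [0, 0, 0.056, 0],
  ],
)

```text
clock: 5.52
position: [469.8, -331.6, 76.0]
eef_rot: [0.0, 1.0, -0.024, 0.0]
wrist_force: [0.8, -0.7, -0.1]
finger_gap: 85.5
grip_force: 0.0
```

Call:
move_arm(
  motion=[
    [0, 0, 0, 0],
    [0, 0, 0, 0],
    [0, 0, 0, 0],
    [0, 0, 0, 0],
    [0, 0, 0, 0],
    [0, 0, 0, 0],
  ],
  fingers=255,
)

```text
clock: 6.28
position: [469.8, -331.7, 76.1]
eef_rot: [0.0, 1.0, -0.024, 0.0]
wrist_force: [0.1, -0.4, 2.0]
finger_gap: 12.8
grip_force: 29.2
```

Run:
```python
from h import *
f,P,im,r=pose('t4'); print(r); s=grab('side','s4'); o,M=tool(); print(o['clock'],o['position'],o['wrist_force'],o['torque'],o['finger_gap'],o['grip_force'])
a=cv2.resize(s['img'][255:345,240:340,::-1],(800,600),interpolation=2); cv2.imwrite('pics/c4.png',a)
```

```text
((475.8758850097656, -193.94699096679688), (117.87486267089844, 97.48863983154297), 87.66140747070312)
6.375 [ 469.75243199 -331.66189414   76.09729403] [-0.48008955 -1.30686066  2.50323417] [-0.18718057  0.08438792  0.07289338] 12.765004403586142 29.211296439170837
```

Gripped: gap 12.8 mm at 29 N. Now rolling straight forward.

Call:
move_arm(
  motion=[
    [0, -0.004, 0, 0],
    [0, -0.01, 0, 0],
    [0, -0.018, 0, 0],
    [0, -0.026, 0, 0],
    [0, -0.034, 0, 0],
    [0, -0.042, 0, 0],
    [0, -0.05, 0, 0],
    [0, -0.056, 0, 0],
  ],
)

```text
clock: 7.38
position: [472.4, -274.9, 76.0]
eef_rot: [0.0, 1.0, -0.024, -0.0]
wrist_force: [-2.3, -2.1, 6.0]
finger_gap: 12.8
grip_force: 29.5
```

Call:
move_arm(
  motion=[
    [0, -0.006, 0, 0],
    [0, -0.014, 0, 0],
    [0, -0.022, 0, 0],
    [0, -0.03, 0, 0],
    [0, -0.038, 0, 0],
    [0, -0.046, 0, 0],
    [0, -0.054, 0, 0],
    [0, -0.06, 0, 0],
  ],
)

```text
clock: 8.38
position: [475.1, -214.9, 76.0]
eef_rot: [-0.0, 1.0, -0.024, -0.0]
wrist_force: [-2.9, -1.2, 6.1]
finger_gap: 13.1
grip_force: 29.6
```

```bash
cat >> h.py <<'E'
u=np.array([0.0834,0.9965]);nn=np.array([-0.9965,0.0834]);B=np.array([507.8,372.7])
def baypose(r):
    c=np.array(r[0]); 
    a=r[2] if r[1][0]>r[1][1] else r[2]-90
    a=a if a>45 else a+90
    d=np.array([np.cos(np.radians(a)),np.sin(np.radians(a))]); 
    n=c+80*d; b=c-135*d
    return dict(yaw=round(a,2),rel=round(a-85.2,2),nose=((n-B)@u).round(1),lat=((n-B)@nn).round(1),bar=b.round(1))
E
python3 - <<'E'
from h import *
f,P,im,r=pose('t5'); print(r,baypose(r)); s=grab('side','s5'); o,M=tool(); print(o['clock'],o['position'],o['wrist_force'],o['torque'],o['finger_gap'],o['joint_pos'].round(2),np.degrees(np.arctan2(-M[1,1],-M[0,1])))
print(np.unravel_index(0,(1,1)))
c=np.array([297,300])
a=cv2.resize(s['img'][200:320,200:340,::-1],(560,480),interpolation=2);b=cv2.resize(f['img'][190:290,250:380,::-1],(624,480),interpolation=2); cv2.imwrite('pics/c5.png',cv2.resize(np.hstack([a,b]),(800,324)))
E
```

```text
((481.3451232910156, -79.13395690917969), (119.87174987792969, 97.34830474853516), 87.48341369628906) {'yaw': 87.48, 'rel': 2.28, 'nose': np.float64(-372.5), 'lat': np.float64(-8.2), 'bar': array([ 475.4, -214. ])}
8.475 [ 475.17094546 -214.05347862   75.8761892 ] [-2.5711243   1.70848911  4.87550939] [0.3533876  0.56906346 0.02731029] 12.804469924614287 [ 0.6   0.24 -0.29  1.87  0.08  1.05 -1.34] 87.27978063603344
(np.int64(0), np.int64(0))
```

View pics/c5.png

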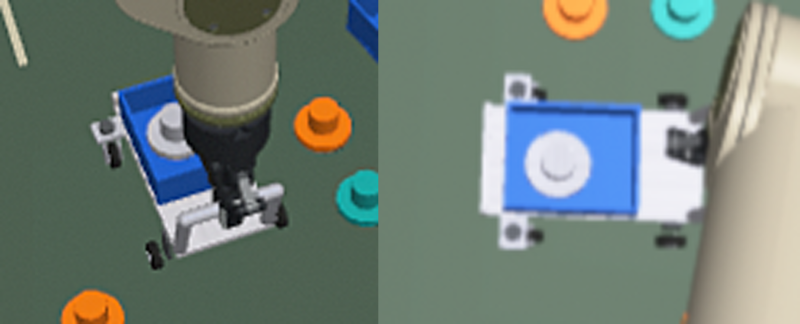

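Both castors now trail (dark wheels at crop (537,95) and (535,237), straight behind their pads). The nose is 372 mm short of the line, 8 mm to the right, heading +2.3°. Next I plan the steering curve.

```bash
cat > plan.py <<'E'
from h import *
from scipy.interpolate import CubicHermiteSpline as H
o,M=tool(); th0=np.arctan2(-M[1,1],-M[0,1]); bay=np.radians(85.2)
d0=np.array([np.cos(th0),np.sin(th0)]); b0=o['position'][:2]; ax=b0+40*d0-B
s0,l0=ax@u,ax@nn; L=250; h=H([s0,s0+L],[l0,0],[np.tan(th0-bay),0]); print('axle',s0,l0,th0-bay)
v=np.r_[4,np.arange(10,280,10)]; out=[]
for s in s0+v:
    y=h(s) if s<s0+L else 0.; t=np.arctan(h.derivative()(s)) if s<s0+L else 0.
    a=bay+t; p=B+s*u+y*nn-40*np.array([np.cos(a),np.sin(a)]); out.append((*p,a,s+175,y+175*t))
out=np.array(out); prev=(b0[0],b0[1],th0)
for i in range(0,len(out),8):
    k=out[i:i+8]; a=prev[2]; bk=-np.array([np.cos(a),np.sin(a)]); rt=np.array([np.sin(a),-np.cos(a)])
    D=k[:,:2]-prev[:2]
    print([[round(x@rt/1000,4),round(x@bk/1000,4),0,round(float(-np.degrees(q-a)),2)] for x,q in zip(D,k[:,2])],'nose',k[-1,3:].round(1)); prev=tuple(k[-1,:3])
E
python3 plan.py
```

```text
axle -547.447696212023 -14.979860073360115 0.036299019818005096
[[np.float64(0.0001), np.float64(-0.004), 0, -0.19], [np.float64(0.0003), np.float64(-0.01), 0, -0.47], [np.float64(0.0005), np.float64(-0.02), 0, -0.89], [np.float64(0.0005), np.float64(-0.0301), 0, -1.26], [np.float64(0.0005), np.float64(-0.0401), 0, -1.59], [np.float64(0.0004), np.float64(-0.0501), 0, -1.88], [np.float64(0.0002), np.float64(-0.0601), 0, -2.11], [np.float64(-0.0001), np.float64(-0.0702), 0, -2.3]] nose [-302.4    2.6]
[[np.float64(0.0001), np.float64(-0.01), 0, -0.15], [np.float64(0.0001), np.float64(-0.0201), 0, -0.25], [np.float64(0.0001), np.float64(-0.0301), 0, -0.3], [np.float64(0.0001), np.float64(-0.0401), 0, -0.31], [np.float64(-0.0), np.float64(-0.0502), 0, -0.27], [np.float64(-0.0001), np.float64(-0.0602), 0, -0.19], [np.float64(-0.0002), np.float64(-0.0702), 0, -0.06], [np.float64(-0.0004), np.float64(-0.0803), 0, 0.11]] nose [-222.4    8.6]
[[np.float64(-0.0001), np.float64(-0.01), 0, 0.22], [np.float64(-0.0003), np.float64(-0.0201), 0, 0.49], [np.float64(-0.0004), np.float64(-0.0301), 0, 0.8], [np.float64(-0.0005), np.float64(-0.0401), 0, 1.16], [np.float64(-0.0005), np.float64(-0.0501), 0, 1.56], [np.float64(-0.0005), np.float64(-0.0601), 0, 2.01], [np.float64(-0.0005), np.float64(-0.0701), 0, 2.5], [np.float64(-0.0004), np.float64(-0.0801), 0, 3.05]] nose [-142.4    3.5]
[[np.float64(-0.0004), np.float64(-0.01), 0, 0.59], [np.float64(-0.0007), np.float64(-0.02), 0, 1.22], [np.float64(-0.0004), np.float64(-0.03), 0, 1.22], [np.float64(-0.0002), np.float64(-0.04), 0, 1.22]] nose [-102.4    0. ]
```

Call:
move_arm(
  motion=[
    [0.0001, -0.004, 0, -0.2],
    [0.0003, -0.01, 0, -0.5],
    [0.0005, -0.02, 0, -0.9],
    [0.0005, -0.03, 0, -1.3],
    [0.0005, -0.04, 0, -1.6],
    [0.0004, -0.05, 0, -1.9],
    [0.0002, -0.06, 0, -2.1],
    [-0.0001, -0.07, 0, -2.3],
  ],
  force=60,
)

```text
clock: 9.48
position: [478.5, -145.1, 76.0]
eef_rot: [0.0, 1.0, -0.004, -0.0]
wrist_force: [-0.3, -2.7, 6.4]
finger_gap: 12.0
grip_force: 58.4
```

Call:
move_arm(
  motion=[
    [0.0001, -0.01, 0, -0.2],
    [0.0001, -0.02, 0, -0.3],
    [0.0001, -0.03, 0, -0.3],
    [0.0001, -0.04, 0, -0.3],
    [0, -0.05, 0, -0.3],
    [-0.0001, -0.06, 0, -0.2],
    [-0.0002, -0.07, 0, -0.1],
    [-0.0004, -0.078, 0, 0.1],
  ],
)

```text
clock: 10.48
position: [478.7, -66.8, 76.0]
eef_rot: [0.0, 1.0, -0.005, -0.0]
wrist_force: [-0.9, -3.1, 6.3]
finger_gap: 12.1
grip_force: 58.5
```

```bash
python3 - <<'E'
from h import *
f,P,im,r=pose('t6'); print(r,baypose(r)); o,M=tool(); print(o['clock'],o['position'],o['wrist_force'],o['torque'],o['finger_gap'],o['joint_pos'].round(2),np.degrees(np.arctan2(-M[1,1],-M[0,1])))
m=(P[:,:,2]>60)&(abs(P[:,:,0]-513)<40)&(P[:,:,1]>360)&(P[:,:,1]<480); q=P[m]; print('buffer',len(q),q.mean(0),q.min(0),q.max(0))
E
sed -i 's/L=250/L=160/;s/280,10/190,10/' plan.py; python3 plan.py | sed 's/np.float64//g'
```

```text
((479.4110107421875, 69.14094543457031), (116.29315948486328, 96.16056060791016), 89.56494903564453) {'yaw': 89.56, 'rel': 4.36, 'nose': np.float64(-225.1), 'lat': np.float64(9.0), 'bar': array([478.4, -65.9])}
10.525 [478.74062206 -65.58054699  76.03717913] [-2.05631951  0.02656112  5.21164502] [-0.19549005  0.30516075  0.04575126] 12.106580014582088 [ 0.43  0.17 -0.41  1.96  0.08  1.03 -1.6 ] 89.49359300806935
buffer 298 [510.15785716 416.26816396  68.8848541 ] [477.77207413 375.17897436  60.03748241] [537.20973314 459.29959142  79.60072076]
axle -399.28218933548726 -4.61135459984155 0.0749373347314175
[[(-0.0001), (-0.004), 0, 0.18], [(-0.0003), (-0.01), 0, 0.44], [(-0.0005), (-0.0201), 0, 0.86], [(-0.0005), (-0.0301), 0, 1.26], [(-0.0006), (-0.0401), 0, 1.63], [(-0.0005), (-0.0501), 0, 1.98], [(-0.0003), (-0.0601), 0, 2.31], [(-0.0001), (-0.0701), 0, 2.61]] nose [-154.3    4.1]
[[(-0.0002), (-0.01), 0, 0.28], [(-0.0003), (-0.02), 0, 0.54], [(-0.0003), (-0.03), 0, 0.77], [(-0.0003), (-0.04), 0, 0.98], [(-0.0003), (-0.05), 0, 1.17], [(-0.0002), (-0.06), 0, 1.33], [(-0.0), (-0.07), 0, 1.47], [(0.0002), (-0.08), 0, 1.59]] nose [-74.3   0.3]
[[(-0.0001), (-0.01), 0, 0.09], [(-0.0), (-0.02), 0, 0.09], [(-0.0), (-0.03), 0, 0.09]] nose [-44.3   0. ]
```

Call:
move_arm(
  motion=[
    [-0.0001, -0.004, 0, 0.2],
    [-0.0003, -0.01, 0, 0.4],
    [-0.0005, -0.02, 0, 0.9],
    [-0.0005, -0.03, 0, 1.3],
    [-0.0006, -0.04, 0, 1.6],
    [-0.0005, -0.05, 0, 2.0],
    [-0.0003, -0.06, 0, 2.3],
    [-0.0001, -0.07, 0, 2.6],
  ],
)

```text
clock: 11.52
position: [478.9, 3.0, 76.0]
eef_rot: [0.0, 1.0, -0.028, -0.0]
wrist_force: [-4.2, -2.6, 8.1]
finger_gap: 11.9
grip_force: 59.0
```

Call:
move_arm(
  motion=[
    [-0.0002, -0.01, 0, 0.3],
    [-0.0003, -0.02, 0, 0.5],
    [-0.0003, -0.03, 0, 0.8],
    [-0.0003, -0.04, 0, 1.0],
    [-0.0003, -0.05, 0, 1.2],
    [-0.0002, -0.06, 0, 1.4],
    [0, -0.07, 0, 1.6],
    [0, -0.078, 0, 1.7],
  ],
)

```text
clock: 12.52
position: [482.7, 81.2, 75.9]
eef_rot: [0.0, 0.999, -0.042, -0.001]
wrist_force: [-5.3, -2.0, 10.1]
finger_gap: 11.8
grip_force: 59.2
```

Run:
```python
from h import *
f,P,im,r=pose('t7'); print(r,baypose(r)); o,M=tool(); print(o['clock'],o['position'],o['wrist_force'],o['torque'],o['finger_gap'],o['joint_pos'].round(2),np.degrees(np.arctan2(-M[1,1],-M[0,1])))
s=grab('side','s7')
a=cv2.resize(s['img'][120:260,160:300,::-1],(480,480),interpolation=2);b=cv2.resize(f['img'][190:290,120:260,::-1],(672,480),interpolation=2); cv2.imwrite('pics/c7.png',cv2.resize(np.hstack([a,b]),(800,333)))
```

```text
((492.8603820800781, 215.23526000976562), (121.37423706054688, 97.43745422363281), 85.85435485839844) {'yaw': 85.85, 'rel': 0.65, 'nose': np.float64(-78.2), 'lat': np.float64(2.6), 'bar': array([483.1,  80.6])}
12.575 [482.79405386  82.44687533  76.00198494] [-4.14909927 -0.12505813  7.37016174] [-0.13610234  0.9099364   0.0949025 ] 12.19755440020525 [ 0.22  0.19 -0.52  1.94  0.11  1.04 -2.  ] 85.21932084967106
```

View pics/c7.png

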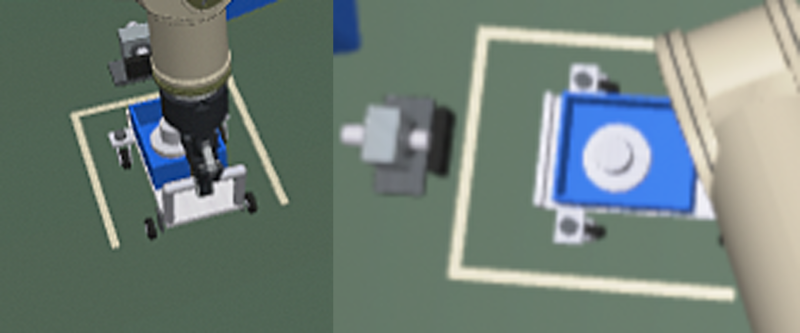

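The dolly is in the bay, straight, castors trailing and the flange in the bin; the pad is at crop (440,140). I relieve the small downward load by 1 mm, roll closer, and measure the gap between nose and pad.

Call:
move_arm(
  motion=[
    [0, 0, -0.001, 0],
    [0, -0.004, -0.001, 0],
    [0, -0.01, -0.001, 0],
    [0, -0.017, -0.001, 0],
    [0, -0.024, -0.001, 0],
    [0, -0.031, -0.001, 0],
    [0, -0.038, -0.001, 0],
    [0, -0.042, -0.001, 0],
  ],
)

```text
clock: 13.62
position: [487.5, 122.6, 76.9]
eef_rot: [-0.0, 0.999, -0.043, 0.0]
wrist_force: [-0.7, 0.0, -2.0]
finger_gap: 11.9
grip_force: 58.5
```

Run:
```python
from h import *
f,P,im,r=pose('t8'); print(baypose(r)); o,M=tool(); print(o['clock'],o['position'],o['wrist_force'],o['torque'],o['finger_gap'],np.degrees(np.arctan2(-M[1,1],-M[0,1])))
Q=P[:,:,:2]-B; al=Q@u; la=Q@nn
for a in('t8','side'):
    if a=='side':
        f=grab('side','s8'); uv,P=allpts(f);P=P.reshape(420,560,3);im=f['img'].astype(int);Q=P[:,:,:2]-B; al=Q@u; la=Q@nn
    m=(abs(la)<25)&(al>-15)&(al<30)&(P[:,:,2]>45)&(P[:,:,2]<72)&(im.max(2)<90); q=np.c_[al[m],la[m],P[m][:,2]]
    print(a,'pad',len(q),np.percentile(q[:,0],[0,5,25,50,75]).round(1) if len(q) else '', q[np.argsort(q[:,0])[:6]].round(0).tolist())
    m=(abs(la)<40)&(al>-70)&(al<-15)&(P[:,:,2]>30)&(P[:,:,2]<66)&(im.min(2)>120); q=np.c_[al[m],la[m],P[m][:,2]]
    print('nose',len(q),np.percentile(q[:,0],[50,75,95,100]).round(1) if len(q) else '')
```

```text
{'yaw': 85.02, 'rel': -0.18, 'nose': np.float64(-37.1), 'lat': np.float64(-1.5), 'bar': array([487.5, 121.4])}
13.675 [487.55027541 123.06368987  76.96230627] [ 0.06919852  1.0991656  -2.53242278] [ 0.00930073 -0.08425428 -0.10255089] 11.65273894127809 85.14477283950738
t8 pad 95 [ 2.6  4.6  5.9  8.8 13. ] [[3.0, -22.0, 52.0], [3.0, -12.0, 57.0], [4.0, -5.0, 62.0], [4.0, 9.0, 55.0], [5.0, -19.0, 67.0], [5.0, -16.0, 66.0]]
nose 124 [-41.7 -39.6 -36.5 -35.7]
side pad 56 [-1.5  0.2  3.3  5.8  8.6] [[-1.0, 19.0, 59.0], [-1.0, 23.0, 52.0], [-0.0, 2.0, 62.0], [0.0, 23.0, 55.0], [1.0, -4.0, 46.0], [1.0, 9.0, 50.0]]
nose 2 [-65.3 -64.2 -63.3 -63.1]
```

Loads are now near zero and the gap to the pad is about 38 ±4 mm. I advance 28 mm, then feel for contact.

Call:
move_arm(
  motion=[
    [0, -0.003, 0, 0],
    [0, -0.008, 0, 0],
    [0, -0.013, 0, 0],
    [0, -0.018, 0, 0],
    [0, -0.023, 0, 0],
    [0, -0.027, 0, 0],
    [0, -0.028, 0, 0],
    [0, -0.028, 0, 0],
  ],
)

```text
clock: 14.72
position: [489.8, 150.2, 76.9]
eef_rot: [-0.0, 0.999, -0.043, -0.0]
wrist_force: [0.3, -0.2, -1.9]
finger_gap: 12.0
grip_force: 58.5
```

```bash
cat > rd.py <<'E'
from h import *
o,M=tool(); print(o['clock'],o['position'].round(2),o['wrist_force'].round(2),o['torque'].round(2),np.degrees(np.arctan2(-M[1,1],-M[0,1])).round(2))
E
python3 rd.py
python3 - <<'E'
from h import *
f,P,im,r=pose('t9'); print(baypose(r))
E
```

```text
14.725 [489.82 150.21  76.85] [ 0.33 -0.16 -1.95] [ 0.13 -0.09 -0.1 ] 85.12
{'yaw': 85.42, 'rel': 0.22, 'nose': np.float64(-9.0), 'lat': np.float64(-1.1), 'bar': array([491. , 149.3])}
```

Call:
move_arm(
  motion=[
    [0, -0.001, 0, 0],
    [0, -0.002, 0, 0],
    [0, -0.002, 0, 0],
    [0, -0.002, 0, 0],
  ],
)

```text
clock: 15.28
position: [490.0, 151.9, 76.9]
eef_rot: [0.0, 0.999, -0.043, 0.0]
wrist_force: [1.1, -1.4, -1.9]
finger_gap: 11.6
grip_force: 58.6
```

Call:
move_arm(
  motion=[
    [0, -0.001, 0, 0],
    [0, -0.002, 0, 0],
    [0, -0.002, 0, 0],
    [0, -0.002, 0, 0],
  ],
)

```text
clock: 15.78
position: [490.2, 154.0, 76.9]
eef_rot: [-0.0, 0.999, -0.043, 0.0]
wrist_force: [0.3, 1.0, -3.0]
finger_gap: 12.1
grip_force: 58.5
```

Call:
move_arm(
  motion=[
    [0, -0.001, 0, 0],
    [0, -0.002, 0, 0],
    [0, -0.002, 0, 0],
    [0, -0.002, 0, 0],
  ],
)

```text
clock: 16.27
position: [490.4, 156.0, 76.9]
eef_rot: [-0.0, 0.999, -0.043, 0.0]
wrist_force: [0.4, -0.4, -2.1]
finger_gap: 11.9
grip_force: 58.6
```

Call:
move_arm(
  motion=[
    [0, -0.001, 0, 0],
    [0, -0.002, 0, 0],
    [0, -0.002, 0, 0],
    [0, -0.002, 0, 0],
  ],
)

```text
clock: 16.77
position: [490.5, 158.0, 76.9]
eef_rot: [-0.0, 0.999, -0.043, 0.0]
wrist_force: [1.2, 1.2, -1.9]
finger_gap: 11.5
grip_force: 58.6
```

Call:
move_arm(
  motion=[
    [0, -0.001, 0, 0],
    [0, -0.0015, 0, 0],
    [0, -0.0015, 0, 0],
    [0, -0.0015, 0, 0],
  ],
)

```text
clock: 17.27
position: [490.7, 159.4, 76.9]
eef_rot: [0.0, 0.999, -0.043, 0.0]
wrist_force: [0.8, 0.4, -1.2]
finger_gap: 12.0
grip_force: 58.6
```

Call:
move_arm(
  motion=[
    [0, -0.001, 0, 0],
    [0, -0.0015, 0, 0],
    [0, -0.0015, 0, 0],
    [0, -0.0015, 0, 0],
  ],
)

```text
clock: 17.77
position: [490.8, 160.9, 76.9]
eef_rot: [-0.0, 0.999, -0.043, 0.0]
wrist_force: [0.8, 0.0, -2.0]
finger_gap: 12.1
grip_force: 58.6
```

Call:
move_arm(
  motion=[
    [0, -0.001, 0, 0],
    [0, -0.0015, 0, 0],
    [0, -0.0015, 0, 0],
    [0, -0.0015, 0, 0],
  ],
)

```text
clock: 18.27
position: [490.9, 162.4, 76.9]
eef_rot: [-0.0, 0.999, -0.043, 0.0]
wrist_force: [0.5, 1.5, -1.7]
finger_gap: 11.5
grip_force: 58.6
```

Call:
move_arm(
  motion=[
    [0, -0.001, 0, 0],
    [0, -0.0015, 0, 0],
    [0, -0.0015, 0, 0],
    [0, -0.0015, 0, 0],
  ],
)

```text
clock: 18.77
position: [491.1, 163.9, 76.9]
eef_rot: [-0.0, 0.999, -0.043, 0.0]
wrist_force: [0.8, -0.5, -2.1]
finger_gap: 12.1
grip_force: 58.6
```

Call:
move_arm(
  motion=[
    [0, -0.001, 0, 0],
    [0, -0.0015, 0, 0],
    [0, -0.0015, 0, 0],
    [0, -0.0015, 0, 0],
  ],
)

```text
clock: 19.27
position: [491.2, 165.0, 76.9]
eef_rot: [0.0, 0.999, -0.043, -0.0]
wrist_force: [1.3, -3.6, -0.9]
finger_gap: 12.3
grip_force: 58.7
```

Contact: -3.6 N, and the position lags. Easing up towards 8 N.

Call:
move_arm(
  motion=[
    [0, -0.0004, 0, 0],
    [0, -0.0008, 0, 0],
    [0, -0.0008, 0, 0],
    [0, -0.0008, 0, 0],
  ],
)

```text
clock: 19.77
position: [491.3, 165.6, 76.8]
eef_rot: [0.0, 0.999, -0.043, -0.0]
wrist_force: [1.2, -5.9, 1.0]
finger_gap: 11.8
grip_force: 58.8
```

```bash
python3 rd.py
```

```text
19.775 [491.31 165.56  76.84] [ 1.19 -5.94  1.02] [-1.13 -0.08 -0.03] 85.08
```

Call:
move_arm(
  motion=[
    [0, -0.0003, 0, 0],
    [0, -0.0006, 0, 0],
    [0, -0.0006, 0, 0],
    [0, -0.0006, 0, 0],
    [0, -0.0006, 0, 0],
    [0, -0.0006, 0, 0],
    [0, -0.0006, 0, 0],
    [0, -0.0006, 0, 0],
  ],
)

```text
clock: 20.78
position: [491.4, 165.8, 76.9]
eef_rot: [0.001, 0.999, -0.043, -0.0]
wrist_force: [-0.5, -5.9, 0.6]
finger_gap: 11.7
grip_force: 58.9
```

Call:
move_arm(
  motion=[
    [0, 0, 0, 0],
    [0, 0, 0, 0],
    [0, 0, 0, 0],
    [0, 0, 0, 0],
  ],
)

```text
clock: 21.28
position: [491.4, 165.8, 76.9]
eef_rot: [0.001, 0.999, -0.043, -0.0]
wrist_force: [-0.1, -6.6, 0.2]
finger_gap: 11.9
grip_force: 58.9
```

```bash
python3 - <<'E'
from h import *
f,P,im,r=pose('t10'); print(baypose(r))
E
python3 rd.py
```

```text
{'yaw': 85.02, 'rel': -0.18, 'nose': np.float64(6.1), 'lat': np.float64(-1.9), 'bar': array([491.5, 164.4])}
21.325 [491.41 165.8   76.87] [ 1.58 -7.28  0.34] [-1.42 -0.06 -0.06] 85.07
```

Call:
move_arm(
  motion=[
    [0, -0.0004, 0, 0],
    [0, -0.0008, 0, 0],
    [0, -0.0008, 0, 0],
    [0, -0.0008, 0, 0],
    [0, -0.0008, 0, 0],
    [0, -0.0008, 0, 0],
    [0, -0.0008, 0, 0],
    [0, -0.0008, 0, 0],
  ],
)

```text
clock: 22.32
position: [491.5, 166.1, 76.8]
eef_rot: [0.001, 0.999, -0.043, -0.0]
wrist_force: [-0.1, -8.4, 0.7]
finger_gap: 11.9
grip_force: 59.0
```

```bash
python3 rd.py
```

```text
22.325 [491.49 166.12  76.82] [-0.1  -8.37  0.69] [-1.71 -0.02 -0.05] 85.04
```

8.4 N steady. Hold a second, ease off, then release.

Call:
move_arm(
  motion=[
    [0, 0, 0, 0],
    [0, 0, 0, 0],
    [0, 0, 0, 0],
    [0, 0, 0, 0],
    [0, 0, 0, 0],
    [0, 0, 0, 0],
    [0, 0, 0, 0],
    [0, 0, 0, 0],
  ],
)

```text
clock: 23.32
position: [491.5, 166.2, 76.8]
eef_rot: [0.001, 0.999, -0.043, -0.0]
wrist_force: [-0.2, -8.0, 1.9]
finger_gap: 11.8
grip_force: 59.0
```

Call:
move_arm(
  motion=[
    [0, 0.0005, 0, 0],
    [0, 0.001, 0, 0],
    [0, 0.0015, 0, 0],
    [0, 0.002, 0, 0],
    [0, 0.0025, 0, 0],
    [0, 0.003, 0, 0],
    [0, 0.003, 0, 0],
    [0, 0.003, 0, 0],
  ],
)

```text
clock: 24.32
position: [491.1, 164.9, 76.9]
eef_rot: [-0.0, 0.999, -0.043, 0.0]
wrist_force: [0.7, -0.7, -2.7]
finger_gap: 12.0
grip_force: 58.7
```

```bash
python3 rd.py
```

```text
24.325 [491.05 164.91  76.92] [ 0.7  -0.73 -2.68] [-0.31 -0.11 -0.07] 85.13
```

Call:
move_arm(
  motion=[
    [0, 0, 0, 0],
    [0, 0, 0, 0],
    [0, 0, 0, 0],
    [0, 0, 0, 0],
    [0, 0, 0, 0],
    [0, 0, 0, 0],
  ],
  fingers=0,
)

```text
clock: 25.08
position: [491.1, 164.6, 76.9]
eef_rot: [0.0, 0.999, -0.043, 0.0]
wrist_force: [-0.8, 0.5, 0.0]
finger_gap: 85.7
grip_force: 0.0
```

Call:
move_arm(
  motion=[
    [0, 0, -0.01, 0],
    [0, 0, -0.03, 0],
    [0, 0, -0.05, 0],
    [0, 0, -0.075, 0],
    [0, 0, -0.1, 0],
    [0, 0, -0.12, 0],
    [0, 0, -0.14, 0],
    [0, 0, -0.14, 0],
  ],
)

```text
clock: 26.08
position: [491.9, 165.0, 218.8]
eef_rot: [-0.0, 0.999, -0.043, 0.002]
wrist_force: [0.2, -0.1, 0.3]
finger_gap: 85.1
grip_force: 0.0
```

```bash
python3 - <<'E'
from h import *
f,P,im,r=pose('t11'); print(r,baypose(r)); s=grab('side','s11')
a=cv2.resize(s['img'][120:260,160:300,::-1],(480,480),interpolation=2);b=cv2.resize(f['img'][190:290,120:260,::-1],(672,480),interpolation=2); cv2.imwrite('pics/c11.png',cv2.resize(np.hstack([a,b]),(800,333)))
E
python3 rd.py
```

```text
((504.1792297363281, 309.46783447265625), (97.8637466430664, 97.09059143066406), 85.00408172607422) {'yaw': 85.0, 'rel': -0.2, 'nose': np.float64(16.7), 'lat': np.float64(-2.0), 'bar': array([492.4, 175. ])}
26.175 [490.98 164.53 216.69] [-0.04 -0.16 -0.75] [0.03 0.02 0.01] 85.11
```

View pics/c11.png

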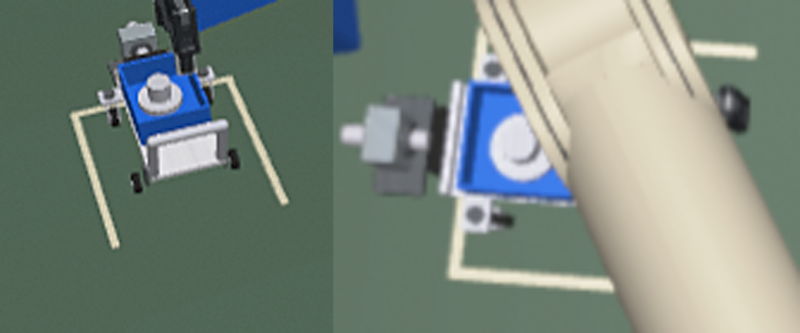

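The dolly stands square with its nose at the pad, both castors trail straight, the flange is in the bin and the gripper is clear. The arm hides part of the rim, so the measured nose of 16.7 mm corrects to about 5–6 mm past the line. Handing in.

```bash
python3 -c "
from cell import *
print(job_done())"
```

```text
the job is handed in; nothing more can be done
None
```

The job is handed in with no verdict returned: the dolly is parked square, nose about 5–6 mm past the closing line at the buffer, after a steady push of about 8 N for over a second; castors look straight, flange is in its bin, gripper is clear, and nothing touched the can, spanner or bolt bin.

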